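Kit the tool-rest bracket over its packing plate

TASK

Make up the kit tray for a belt grinder's tool rest: first lay the brass packing plate flat in the black-cornered nest on the tray floor, then set the blue bracket upright and straight across it, one end of its foot lying on the plate and the other in the yellow-edged pocket on the wooden step, close to the pocket's end stop, so that it sits level on both. Set each part down rather than dropping it, let go of both, and leave the wheel, cup, hammer and tape where they are.

Things in the scene. Friction and masses are not known exactly. Their poses are not given: they have to be found in the camera images.
- tray: Fixed green steel kit tray, 170 mm (own x) by 240 mm (own y), rim 28 mm high, walls and floor 5 mm thick, turned by yaw only. Origin: centre of its underside, on the table. Its -y half holds the plate nest; its +y half a wooden step, 110 mm (x) by 86 mm, from y = 25 to 111 mm, top 10 mm above the tray floor (15 mm above the table).
- nest (a point): Centre of the plate nest on the tray floor, 5 mm above the table, at tray x 0, y -50 mm; axes as the tray's. The plate's long side goes along x. Black corner stops 16 mm high leave 118 mm (x) by 58 mm (y) between them; the long sides are open for |x| under 38 mm: fingers fit beside the plate there (clear floor from tray y -115 to 25 mm).
- seat (a point): Where the middle of the bracket's underside belongs: tray x 0, y 0, 15 mm above the table (level of the step's top and of the seated plate's top); axes as the tray's. The bracket's long side goes along this y, either way round; its foot then ends 5 mm short of the end stop.
- pocket (a point): Middle of the yellow U pocket, on the step's top, at tray x 0, y 55 mm; axes as the tray's. Pocket 58 mm wide (x) by 60 mm long (y), open towards -y: a cheek on each side and an end stop at its +y end (30 mm from here), all 12 mm high above the step.
- plate_center (a point): Centre of the loose brass packing plate, 110 mm (own x) by 50 mm (own y) by 10 mm thick, about 0.45 kg. It lies flat on the table at the start, z up, so the centre is 5 mm above the table. Same either way round.
- bracket_center (a point): Centre of the loose blue bracket, 29 mm above its underside; about 0.34 kg. Flat foot 160 mm (own x) by 50 mm (own y) by 8 mm thick; along its middle line (x) stands a rib 12 mm thick (y), 80 mm long up to 58 mm above the underside, 120 mm long up to 26 mm: grip it there, near the middle. It stands on its foot on the table, z up; same either way round.
- wheel: Bystander: black rubber contact wheel lying flat, 100 mm across, 45 mm high; origin at the centre of its underside. Leave alone.
- cup: Bystander: open orange cup, 90 mm across, 100 mm high; origin at the centre of its underside. Leave alone.
- hammer: Bystander: hammer lying on the table, 280 mm long along its own x. Leave alone.
- tape: Bystander: roll of blue tape lying flat, 100 mm across, 25 mm high; origin at the centre of its underside. Leave alone.
There are look-alikes about, which are no part of the job. Of the things that look like the part that bears bracket_center, take the one that is farthest to the robot's left at the start. Several things look just like the part that bears plate_center: the one meant starts farthest to the robot's left.

How it is judged (in metres and radians):
On the way, in this order (a step that is already met when the one before it is completed fails the run):
1. the plate lies flat in its nest, released, with the bracket still outside the tray (x of plate_center in the frame of nest between -0.007 and 0.007 m and y of plate_center in the frame of nest between -0.007 and 0.007 m and z of plate_center in the frame of nest between 0.002 and 0.0075 m and angle between plate_center's own z axis and vertical below 0.06 rad and angle between the x axis of plate_center and the x axis of nest, either way round below 0.17 rad and contact force between the fingers and plate below 0.1 N and horizontal distance between bracket_center and tray above 0.12 m), for 0.2 s.
2. the bracket sits level on plate and step, released (x of bracket_center in the frame of seat between -0.008 and 0.008 m and y of bracket_center in the frame of seat between -0.012 and 0.008 m and z of bracket_center in the frame of seat between 0.026 and 0.0315 m and angle between bracket_center's own z axis and vertical below 0.05 rad and angle between the x axis of bracket_center and the y axis of seat, either way round below 0.17 rad and contact force between bracket and plate above 0.2 N and contact force between the fingers and bracket below 0.1 N), for 0.2 s.
At the end, for the whole second after the job is handed in: Plate flat on the tray floor in its nest: within 7 mm in x, y and 10 degrees. Bracket bearing on plate and step, level within 3 degrees, straight within 10; its centre within 8 mm of the seat (up to 12 mm away from the end stop). Both released and still (all of step 2 and x of plate_center in the frame of nest between -0.007 and 0.007 m and y of plate_center in the frame of nest between -0.007 and 0.007 m and z of plate_center in the frame of nest between 0.002 and 0.0075 m and angle between plate_center's own z axis and vertical below 0.06 rad and angle between the x axis of plate_center and the x axis of nest, either way round below 0.17 rad and contact force between the fingers and plate below 0.1 N and linear speed of each of plate, bracket below 0.02 m/s); the robot touches nothing.
It fails at once if the wheel, cup, hammer or tape is moved by more than 30 mm (distance of any of wheel, cup, hammer, tape from where it was at the start of the episode above 0.03 m).
It fails at once if the plate is dropped (falls faster than 0.7 m/s out of the fingers, a fall of 25 mm) (contact force between the fingers and plate below 0.1 N and linear speed of plate above 0.7 m/s).
It fails at once if the bracket is dropped (falls faster than 0.7 m/s out of the fingers, a fall of 25 mm) (contact force between the fingers and bracket below 0.1 N and linear speed of bracket above 0.7 m/s).
It also fails if it takes over 69 s, if anything falls off the work surface, if the arm or the gripper's body presses on something with over 40 N, if the wrist force passes 120 N, or if a joint passes its speed limit or range.

ROBOT

A 7-joint arm with a two-finger parallel gripper is mounted at the origin on the work surface. World frame = base frame: x ahead of the robot, y to its left, z up, the work surface at z = 0. Lengths are in mm, angles in rad, forces in N, time in s.
With the tool pointing down it reaches from about 400 to 850 mm from the base axis. Payload 4.4 kg.
Tool frame: the origin (TCP) lies on the centre line of the jaws, within the pads' length; the fingertips stand 14 mm ahead of it and the grasp point (between the pads) lies 5 mm behind it; z points along the fingers, y is the direction in which the jaws open and shut (so a half turn about z gives the same grasp; the last joint's range is limited). The gripper opens to 94 mm and grips with 3 to 60 N. Pads are 16 mm wide; open, the fingers measure 119 mm over their backs; the gripper's body (75 mm by 177 mm) begins 78 mm behind the grasp point.
Start: joints at [-1.194, 0.628, 0.038, 1.517, -0.027, 0.996, -0.02], TCP at [278.485, 587.336, 219.478] pointing down, gripper open.
Joint ranges: [-3.06, 3.06], [-0.37, 2.12], [-1.25, 1.32], [0.18, 2.47], [-1.1, 4.24], [0.23, 1.98], [-2.94, 2.94]. Speed limits (rad/s): [2.57, 2.57, 3.14, 3.14, 3.14, 3.14, 3.14].

INTERFACE

Orientations are given as a rotation vector (axis times angle).
In Python, from cell import bot, optics, job_done gives the robot as it stands.
- The arm moves only by the tool play_rows, never from a script. Its argument "moves" is one flat list of numbers, 7 for each row, row after row: the turn, a rotation vector about the tool's x, y, z in degrees, then the shift along the tool's x, y, z in m, then the closure in counts, from 0 (fully open) to 255 (shut). A call has 1 to 10 rows; each row shifts and turns the commanded pose from where the row before left it, along the tool's axes as they then stand; what a row does not reach is not made up. A row lasts 1/10 s, in which the tool goes at most 50 mm and 8.59 degrees, less where a joint would pass 70% of its speed; a pose out of reach is approached as far as the arm can. A call is refused whole if a number of a shift passes 0.05 or a number of a turn 8.59, either way. A call with a gripper value outside its range is refused whole. The fingers move at their own pace and stop on an object; "newtons" is the grip in N (left out, the last holds). Time passes only in rows, so rows that do not move let the fingers close. It gives the time, the measured TCP pose, the force and the opening at its end, in the units of the state.
- bot.get_obs(): the state, without advancing time (a new reading comes with each control period).
- optics.capture(name): name is "side" or "top"; returns a dict with "color" (400x640x3 uint8, red, green, blue), "camera_matrix" (3x3 intrinsics, pixels), "extrinsics" (4x4, takes a point from world to camera coordinates). Camera axes: x right, y up, looking along -z (the intrinsics and any distortion apply to the point x, -y, -z); pixel columns grow to the right and rows downward; lengths in mm; the calibration is good to about 2 mm. A picture is of the moment at which its call begins. There is no depth.
- job_done(): hands the job in, once; it reports no verdict.
The state is a dict: "clock": time; "joints": joint angles; "joint_vel": joint speeds; "tau": joint torques, N m; "eef_pos": TCP position; "orientation": TCP orientation; "ft_force": force on the tool from outside, world axes, zero at the start; "moment": the same for the moment, N m; "finger_gap": finger opening in mm.
Only numpy, scipy, OpenCV 4.12 (cv2) and the standard library are available. Lean on these libraries where they do the work, as an engineer would, in place of code of your own. Each camera call takes 0.05 s, during which the arm holds its last target.

## Working session

There is one attempt and no reset: what is moved stays moved. The work goes in short steps, Python scripts to look and compute and a tool call to move; the robot and the scene stay as the last step left them, time stands still between calls to the robot, and variables do not carry over. Pictures are saved under pics/ and viewed, and the job is handed in when it is done.

Besides the shell and the picture viewer there is one more tool, called after "Emit:" as name(argument=value, ...) on one line, values as JSON. play_rows: Moves the arm, as the interface text tells. Its arguments: {"type":"object","properties":{"moves":{"type":"array"},"newtons":{"type":"number"}},"required":["moves"]}

```bash
mkdir -p pics; ls; python3 - <<'E'
from cell import bot, optics
import cv2,numpy as np
np.set_printoptions(suppress=True,precision=4)
print(bot.get_obs())
for n in ("top","side"):
    d=optics.capture(n); cv2.imwrite(f"pics/{n}0.png",d["color"][:,:,::-1]); print(n,d["camera_matrix"],d["extrinsics"],d.keys())
E
```

```text
pics
{'clock': 0.0, 'joints': array([-1.1938,  0.6293,  0.0384,  1.5183, -0.027 ,  0.9962, -0.02  ]), 'joint_vel': array([-0.0005,  0.0008, -0.0018, -0.001 , -0.0011, -0.0008, -0.0007]), 'tau': array([  0.    , -54.9727,   1.1437, -18.6637,  -0.0521,   0.0238,
         0.0002]), 'eef_pos': array([278.2343, 586.7632, 218.5897]), 'orientation': array([-0.6898, -3.0645,  0.0027]), 'ft_force': array([-0.1927,  0.5246,  0.747 ]), 'moment': array([ 0.0169, -0.0204,  0.0523]), 'finger_gap': 93.98111876733334}
top [[439.9618   0.     319.6649]
 [  0.     439.9618 197.833 ]
 [  0.       0.       1.    ]] [[   -0.0249    -0.9996    -0.0133    33.0054]
 [    0.9937    -0.0262     0.1092  -565.8322]
 [   -0.1095    -0.0104     0.9939 -1299.214 ]
 [    0.         0.         0.         1.    ]] dict_keys(['color', 'camera_matrix', 'extrinsics'])
side [[453.5292   0.     325.6586]
 [  0.     453.5292 201.2309]
 [  0.       0.       1.    ]] [[    0.9997    -0.0222     0.0098  -570.5292]
 [    0.0107     0.7653     0.6435   -44.1098]
 [   -0.0218    -0.6433     0.7653 -1740.7878]
 [    0.         0.         0.         1.    ]] dict_keys(['color', 'camera_matrix', 'extrinsics'])
```

View pics/top0.png

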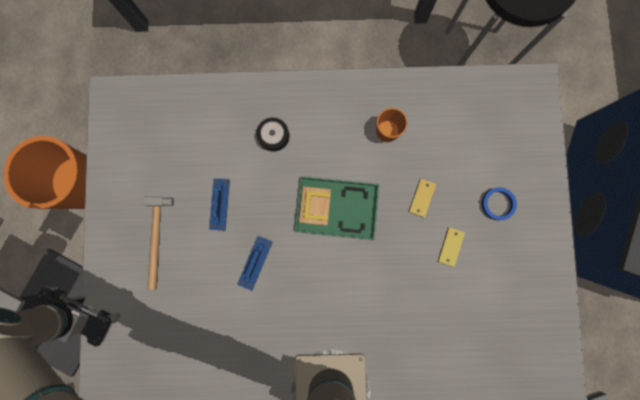

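View pics/side0.png

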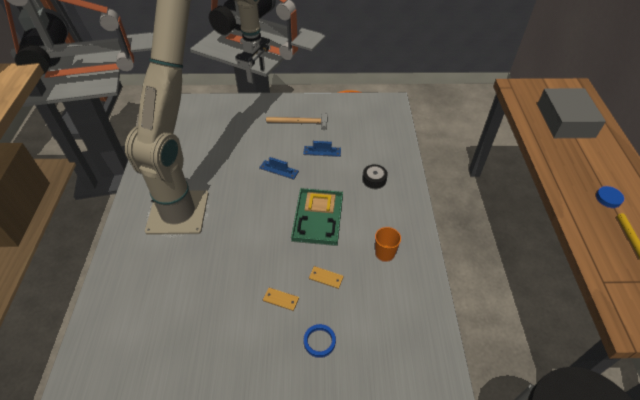

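Top view: blue brackets at (219,205) and (255,263), brass plates at (423,198) and (452,247). The image's left is the robot's left (+y). By the description I take bracket (219,205) and plate (423,198). Next: close crops and measurement.

```bash
cat > h.py <<'E'
import numpy as np,cv2
def ray(d,u,v):
    K=d["camera_matrix"];T=d["extrinsics"];R=T[:3,:3];t=T[:3,3]
    c=-R.T@t; p=np.array([(u-K[0,2])/K[0,0],-(v-K[1,2])/K[1,1],-1.]); return c,R.T@p
def onz(d,u,v,z):
    c,r=ray(d,u,v); return c+r*(z-c[2])/r[2]
def proj(d,P):
    T=d["extrinsics"];K=d["camera_matrix"];q=T[:3,:3]@np.asarray(P,float)+T[:3,3]
    return np.array([K[0,0]*q[0]/-q[2]+K[0,2],K[1,1]*-q[1]/-q[2]+K[1,2]])
def tri(d1,p1,d2,p2):
    c1,r1=ray(d1,*p1);c2,r2=ray(d2,*p2)
    s=np.linalg.lstsq(np.c_[r1,-r2],c2-c1,rcond=None)[0]
    a=c1+s[0]*r1;b=c2+s[1]*r2
    return (a+b)/2,np.linalg.norm(a-b)
def masks(c):
    hsv=cv2.cvtColor(c,cv2.COLOR_RGB2HSV)
    return dict(blue=cv2.inRange(hsv,(100,130,40),(125,255,255)),yel=cv2.inRange(hsv,(15,100,90),(32,255,255)),green=cv2.inRange(hsv,(60,90,20),(90,255,255)))
def rectz(d,cnt,z):
    P=np.array([onz(d,*p,z)[:2] for p in cnt.reshape(-1,2).astype(float)],np.float32)
    return cv2.minAreaRect(P),P
E
python3 - <<'E'
from cell import optics
from h import *
np.set_printoptions(suppress=True,precision=2)
for n in ("top","side"):
    d=optics.capture(n);c=d["color"]
    b=(130,100,400,170) if n=="top" else (240,130,180,190)
    x,y,w,h=b; cr=cv2.resize(c[y:y+h,x:x+w,::-1],None,fx=2 if n=="top" else 3,fy=2 if n=="top" else 3,interpolation=cv2.INTER_CUBIC); cv2.imwrite(f"pics/{n}1.png",cr)
    for k,m in masks(c).items():
        cs,_=cv2.findContours(m,cv2.RETR_EXTERNAL,cv2.CHAIN_APPROX_NONE)
        for q in cs:
            if cv2.contourArea(q)<100 : continue
            u=cv2.boundingRect(q)
            z=dict(blue=8,yel=10,green=28)[k]
            r,_=rectz(d,q,z); a=max if 0 else 0
            (cx,cy),(w_,h_),an=r
            if w_<h_: w_,h_,an=h_,w_,an+90
            print(n,k,u,cv2.contourArea(q),"c",np.round((cx,cy),1),"size",round(w_,1),round(h_,1),"ang",round((an+90)%180-90,1))
E
```

```text
top blue (241, 239, 28, 49) 558.5 c [376.3 221.4] size 152.8 43.1 ang -23.6
top blue (576, 222, 64, 73) 1834.5 c [ 363.4 -838.5] size 218.5 178.0 ang 1.3
top blue (482, 188, 34, 32) 784.0 c [ 537.4 -527.3] size 97.3 97.2 ang 42.1
top blue (211, 180, 17, 49) 532.5 c [558.4 328.8] size 149.8 43.3 ang -5.3
top blue (610, 132, 30, 41) 268.5 c [ 675.8 -942. ] size 137.1 76.3 ang -35.6
top blue (568, 94, 72, 122) 1992.0 c [ 683.4 -860. ] size 395.0 216.2 ang -5.9
top yel (439, 228, 25, 38) 546.5 c [ 409.9 -375. ] size 107.5 50.2 ang -20.1
top yel (149, 207, 11, 83) 466.0 c [429.6 527.4] size 248.6 22.4 ang -2.4
top yel (300, 187, 31, 37) 890.0 c [545.5  34.4] size 107.1 86.0 ang -7.8
top yel (410, 179, 26, 38) 528.5 c [ 561.7 -295.1] size 108.9 49.8 ang -22.1
side blue (304, 324, 32, 33) 764.0 c [ 538.4 -519.5] size 99.5 98.9 ang -46.1
side blue (597, 187, 27, 20) 375.5 c [1701.1   53.6] size 111.6 91.0 ang 38.9
side blue (262, 158, 36, 21) 317.5 c [385.7 231.5] size 153.1 70.8 ang -24.9
side blue (304, 141, 36, 15) 293.5 c [562.4 346.7] size 151.1 82.6 ang -4.6
side yel (263, 288, 36, 23) 440.0 c [ 413.1 -376.2] size 110.4 52.5 ang -20.6
side yel (309, 266, 34, 22) 399.5 c [ 564.3 -296.4] size 110.4 53.1 ang -21.7
side yel (616, 211, 24, 44) 305.0 c [1709.9 -122.9] size 197.0 46.4 ang -88.8
side yel (305, 192, 30, 21) 478.5 c [547.9  38.9] size 109.9 94.3 ang -7.5
side yel (0, 159, 74, 160) 2720.5 c [-523.6  -66.1] size 734.4 163.9 ang -83.8
side yel (266, 117, 55, 6) 199.5 c [431.9 532. ] size 249.9 33.6 ang -3.2
side yel (0, 63, 39, 59) 1091.0 c [-987.6  769.8] size 463.6 187.0 ang 89.9
side green (292, 190, 50, 54) 1426.5 c [539.7 -40.5] size 247.4 162.7 ang 82.8
```

View pics/top1.png

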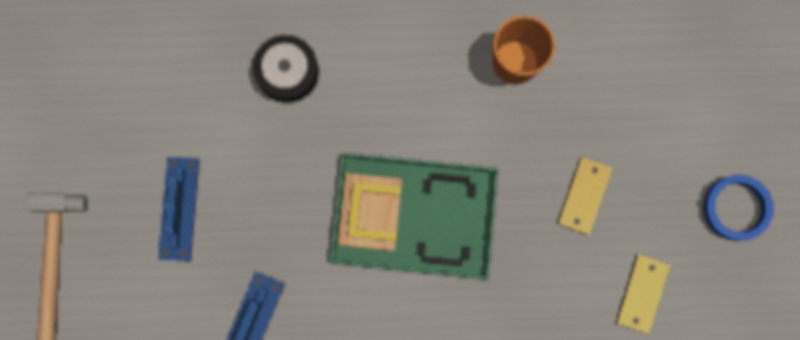

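View pics/side1.png

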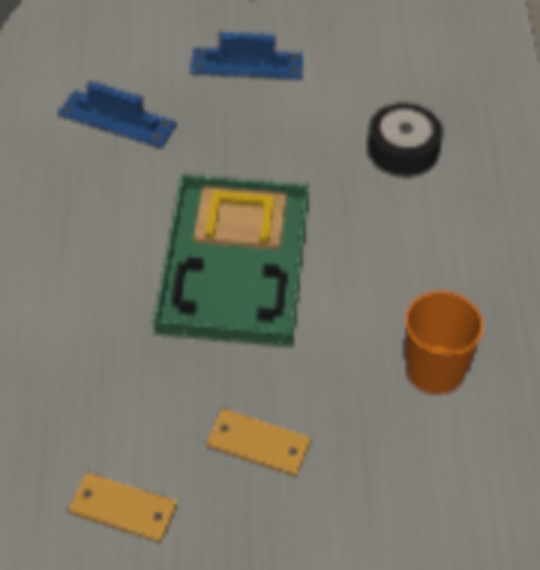

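```bash
python3 - <<'E'
from cell import optics
from h import *
np.set_printoptions(suppress=True,precision=2)
D={n:optics.capture(n) for n in("top","side")}
d=D["top"];c=d["color"];hsv=cv2.cvtColor(c,cv2.COLOR_RGB2HSV)
for p in [(350,235),(340,200),(297,210),(353,188),(316,206),(316,221),(420,200),(213,205),(219,205),(224,205),(337,100)]: print(p,c[p[1],p[0]],hsv[p[1],p[0]])
def show(n,m,z,lab):
    dd=D[n]
    cs,_=cv2.findContours(m,cv2.RETR_EXTERNAL,cv2.CHAIN_APPROX_NONE)
    for q in cs:
        if cv2.contourArea(q)<25: continue
        (cx,cy),(w,h),an=rectz(dd,q,z)[0]
        if w<h: w,h,an=h,w,an+90
        print(n,lab,cv2.boundingRect(q),"c",np.round((cx,cy),1),"size",round(w,1),round(h,1),"ang",round((an+90)%180-90,1))
for n in D:
    c=D[n]["color"];hsv=cv2.cvtColor(c,cv2.COLOR_RGB2HSV)
    R=(285,165,105,85) if n=="top" else (285,180,65,70)
    roi=np.zeros(c.shape[:2],np.uint8);x,y,w,h=R;roi[y:y+h,x:x+w]=255
    tr=((hsv[...,1]>70)|(c.max(2)<50)).astype(np.uint8)*255&roi
    tr=cv2.morphologyEx(tr,cv2.MORPH_CLOSE,np.ones((5,5)))
    show(n,tr,28,"tray@28");show(n,tr,0,"tray@0")
    show(n,((c.max(2)<50)).astype(np.uint8)*255&roi,21,"black@21")
    wood=cv2.inRange(hsv,(8,60,90),(32,255,255))&roi
    show(n,wood,15,"wood@15")
    yel=cv2.inRange(hsv,(20,150,90),(32,255,255))&roi
    show(n,yel,27,"yel@27")
E
```

```text
(350, 235) [ 67 100  78] [ 70  84 100]
(340, 200) [ 76 115  90] [ 71  86 115]
(297, 210) [ 78 102  84] [ 68  60 102]
(353, 188) [49 51 48] [50 15 51]
(316, 206) [196 160 114] [ 17 107 196]
(316, 221) [194 157 113] [ 16 106 194]
(420, 200) [196 169  96] [ 22 130 196]
(213, 205) [ 47  75 115] [108 151 115]
(219, 205) [23 37 59] [108 156  59]
(224, 205) [ 48  76 117] [108 150 117]
(337, 100) [141 136 129] [ 18  22 141]
top tray@28 (296, 178, 82, 61) c [535.9 -31.9] size 234.8 162.9 ang 82.7
top tray@0 (296, 178, 82, 61) c [538.3 -32.6] size 239.7 166.4 ang 82.7
top wood@15 (299, 186, 32, 40) c [545.4  35.2] size 112.8 89.5 ang -7.5
top yel@27 (305, 192, 24, 27) c [544.6  28.7] size 76.4 66.3 ang -8.3
side tray@28 (292, 189, 51, 56) c [539.  -40.7] size 251.5 166.7 ang 82.8
side tray@0 (292, 189, 51, 56) c [539.1 -18.6] size 256.8 170.2 ang 82.8
side black@21 (326, 218, 10, 19) c [587.1 -93.1] size 83.9 27.9 ang 82.5
side black@21 (298, 216, 10, 18) c [480.2 -78.4] size 81.1 29.0 ang 81.3
side wood@15 (305, 192, 31, 21) c [548.3  33.7] size 112.2 96.7 ang -7.7
side yel@27 (308, 193, 23, 18) c [546.8  25.6] size 82.8 82.2 ang -7.2
```

Crops confirm the choice: the bracket and plate taken are the leftmost of each pair, and neither look-alike crowds them. The cameras agree to within about 3 mm:

| Item | Position (mm) | Yaw |
|---|---|---|
| Plate | (563, -295.7) | -22° |
| Tray | (538, -33) | -7.3° |
| Bracket | (560, 330) | -5.3° |

Next: a helper that works out the moves.

```bash
cat > go.py <<'E'
import sys
from cell import bot
from h import *
from scipy.spatial.transform import Rotation as Ro
np.set_printoptions(suppress=True,precision=4)
x,y,z,a=map(float,sys.argv[1:5])
o=bot.get_obs();R=Ro.from_rotvec(o["orientation"])
ar=np.radians(a)
Rt=Ro.from_matrix(np.c_[[np.cos(ar),np.sin(ar),0],[np.sin(ar),-np.cos(ar),0],[0,0,-1]])
rot=np.degrees((R.inv()*Rt).as_rotvec())
d=(np.array([x,y,z])-o["eef_pos"])/1000
m=R.as_matrix();print("t",o["clock"],"pos",o["eef_pos"],"a",np.degrees(np.arctan2(m[1,0],m[0,0])),"gap",o["finger_gap"],"F",o["ft_force"])
print("turn",rot,"shift(now axes)",R.inv().apply(d),"shift(target axes)",Rt.inv().apply(d))
E
python3 go.py 563 -295.7 120 158
```

```text
t 0.3 pos [278.391  587.1743 219.1786] a 154.62889353029976 gap 94.01700774462618 F [-0.5529  0.4438 -0.3998]
turn [-0.0325 -0.004  -3.3711] shift(now axes) [-0.6355 -0.6757  0.0995] shift(target axes) [-0.5946 -0.712   0.0992]
```

Emit:
play_rows(moves=[0,0,-3.4,0,0,0,0,0,0,0,-0.0125,-0.015,0,0,0,0,0,-0.025,-0.03,0,0,0,0,0,-0.025,-0.03,0,0,0,0,0,-0.025,-0.03,0,0,0,0,0,-0.025,-0.03,0,0,0,0,0,-0.025,-0.03,0,0,0,0,0,-0.025,-0.03,0,0,0,0,0,-0.025,-0.03,0,0,0,0,0,-0.025,-0.03,0,0], newtons=40)

```text
clock: 1.3
eef_pos: [380.5, 269.9, 219.7]
orientation: [0.598, 3.084, 0.001]
ft_force: [-0.1, -0.4, 0.1]
finger_gap: 94.2
```

```bash
python3 go.py 563 -295.7 120 158
```

```text
t 1.3 pos [380.5039 269.9304 219.6756] a 158.0411702055441 gap 94.15603067751664 F [-0.082  -0.3621  0.0714]
turn [0.0288 0.0165 0.0412] shift(now axes) [-0.3807 -0.4564  0.0996] shift(target axes) [-0.3811 -0.4561  0.0997]
```

Emit:
play_rows(moves=[0,0,0,-0.027,-0.0325,0,0,0,0,0,-0.027,-0.0325,0,0,0,0,0,-0.027,-0.0325,0,0,0,0,0,-0.027,-0.0325,0,0,0,0,0,-0.027,-0.0325,0,0,0,0,0,-0.027,-0.0325,0,0,0,0,0,-0.027,-0.0325,0,0,0,0,0,-0.027,-0.0325,0,0,0,0,0,-0.027,-0.0325,0,0,0,0,0,-0.027,-0.0325,0,0])

```text
clock: 2.3
eef_pos: [509.3, -132.8, 219.6]
orientation: [0.599, 3.084, 0.0]
ft_force: [1.3, 0.7, -0.3]
finger_gap: 94.1
```

Emit:
play_rows(moves=[0,0,0,-0.027,-0.0325,0,0,0,0,0,-0.027,-0.0325,0,0,0,0,0,-0.027,-0.0325,0,0,0,0,0,-0.02,-0.024,0.02,0,0,0,0,-0.01,-0.01,0.04,0,0,0,0,0,0,0.04,0,0,0,0,0,0,0,0,0,0,0,0,0,0,0])

```text
clock: 3.1
eef_pos: [562.6, -294.2, 119.6]
orientation: [-0.598, -3.083, -0.001]
ft_force: [0.2, 0.1, 0.5]
finger_gap: 94.0
```

```bash
python3 go.py 563 -295.7 16 158; python3 - <<'E'
from cell import optics
import cv2
for n,(x,y,w,h) in dict(top=(360,140,160,120),side=(230,200,160,120)).items():
    c=optics.capture(n)["color"]; cv2.imwrite(f"pics/{n}2.png",cv2.resize(c[y:y+h,x:x+w,::-1],None,fx=4,fy=4))
E
```

```text
t 3.1 pos [ 562.5909 -294.1506  119.5565] a 158.04675997133174 gap 94.04666682226703 F [0.2079 0.0682 0.4948]
turn [ 0.017  -0.0691  0.0467] shift(now axes) [-0.0011 -0.0013  0.1036] shift(target axes) [-0.001  -0.0013  0.1036]
```

View pics/side2.png

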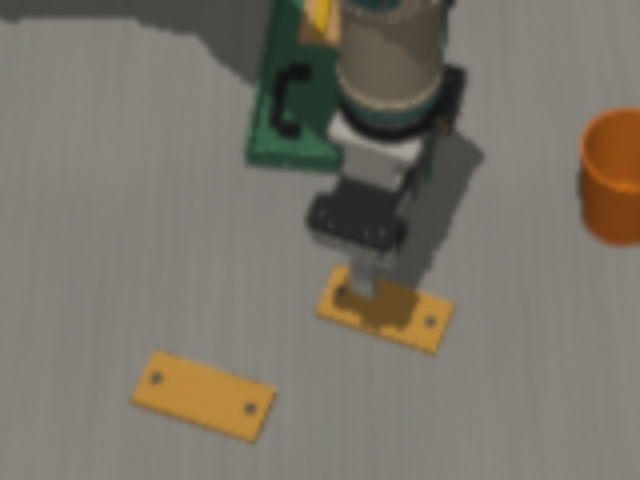

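View pics/top2.png

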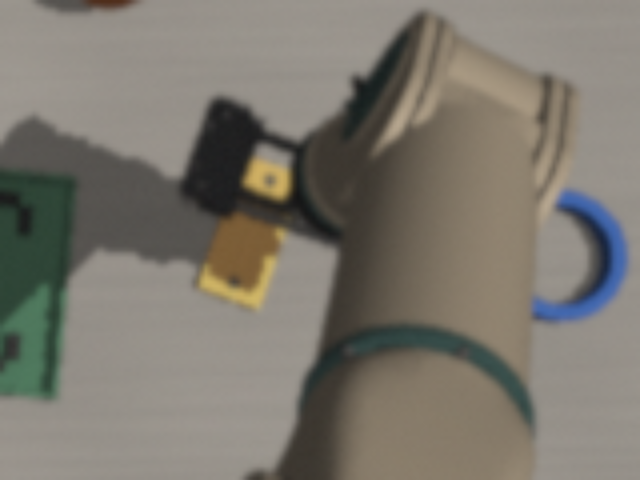

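Side crop: the fingers are above the chosen plate (crop (385,310)), jaws across its short side. Top crop: plate at (245,230), gripper aligned with it. Now descending and gripping.

Emit:
play_rows(moves=[0,0,0,-0.001,-0.0013,0.025,0,0,0,0,0,0,0.03,0,0,0,0,0,0,0.025,0,0,0,0,0,0,0.016,0,0,0,0,0,0,0.006,0,0,0,0,0,0,0,0,0,0,0,0,0,0,0])

```text
clock: 3.9
eef_pos: [564.2, -296.6, 18.9]
orientation: [0.598, 3.082, -0.001]
ft_force: [0.7, 0.1, 0.1]
finger_gap: 94.0
```

Emit:
play_rows(moves=[0,0,0,0,0,0,120,0,0,0,0,0,0,200,0,0,0,0,0,0,255,0,0,0,0,0,0,255,0,0,0,0,0,0,255,0,0,0,0,0,0,255,0,0,0,0,0,0,255])

```text
clock: 4.6
eef_pos: [562.9, -296.5, 17.4]
orientation: [-0.599, -3.084, 0.001]
ft_force: [-1.2, -0.1, -0.3]
finger_gap: 49.3
```

Emit:
play_rows(moves=[0,0,0,0,0,-0.01,255,0,0,0,0,0,-0.025,255,0,0,0,0,0,-0.025,255,0,0,-4.9,0,0,-0.02,255,0,0,-4.9,0,0,0,255,0,0,-4.9,0,0,0,255,0,0,0,0,0,0,255])

```text
clock: 5.3
eef_pos: [562.4, -295.7, 97.4]
orientation: [-0.199, -3.134, -0.002]
ft_force: [0.7, -0.4, -5.4]
finger_gap: 49.3
```

```bash
python3 go.py 531.6 -82.6 60 172.7
```

```text
t 5.3 pos [ 562.4263 -295.6703   97.4249] a 172.74241224532284 gap 49.26808877579184 F [ 0.7104 -0.4128 -5.3707]
turn [ 0.0521 -0.0659  0.0424] shift(now axes) [0.0575 0.2074 0.0377] shift(target axes) [0.0577 0.2074 0.0374]
```

Plate held (about 5 N of weight). Moving it over the nest.

Emit:
play_rows(moves=[0,0,0,0.004,0.015,0,255,0,0,0,0.008,0.03,0,255,0,0,0,0.008,0.03,0,255,0,0,0,0.008,0.03,0,255,0,0,0,0.008,0.03,0,255,0,0,0,0.008,0.03,0,255,0,0,0,0.008,0.025,0,255,0,0,0,0.0055,0.0175,0,255,0,0,0,0,0,0.015,255,0,0,0,0,0,0.015,255])

```text
clock: 6.3
eef_pos: [532.1, -80.4, 67.6]
orientation: [0.197, 3.135, 0.001]
ft_force: [-0.3, 0.1, -5.7]
finger_gap: 49.1
```

```bash
python3 go.py 531.6 -82.6 60 172.7; python3 - <<'E'
from cell import optics
import cv2
for n,(x,y,w,h) in dict(top=(270,150,160,120),side=(250,150,160,120)).items():
    c=optics.capture(n)["color"]; cv2.imwrite(f"pics/{n}3.png",cv2.resize(c[y:y+h,x:x+w,::-1],None,fx=4,fy=4))
E
```

```text
t 6.3 pos [532.1227 -80.3613  67.557 ] a 172.79715673543544 gap 49.10106364850903 F [-0.2574  0.0664 -5.712 ]
turn [0.0545 0.0182 0.0972] shift(now axes) [ 0.0002 -0.0023  0.0076] shift(target axes) [ 0.0002 -0.0023  0.0076]
```

View pics/side3.png

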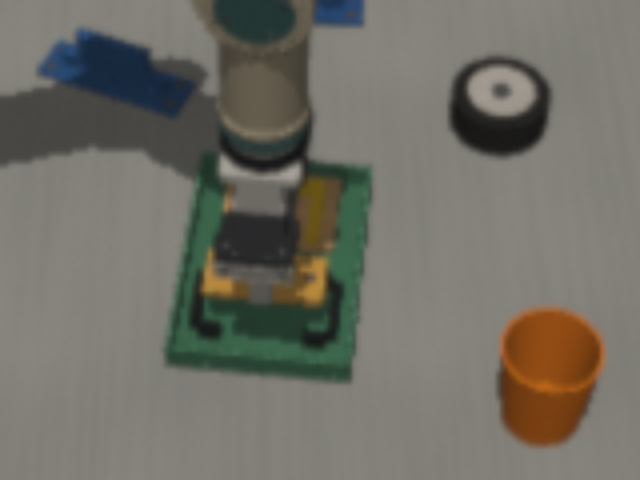

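View pics/top3.png

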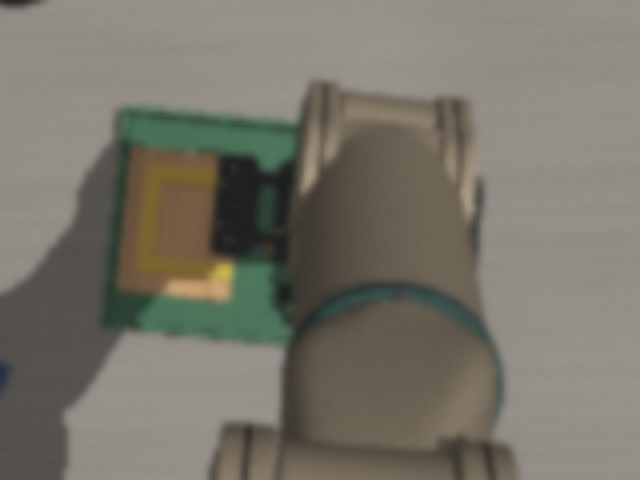

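Emit:
play_rows(moves=[0,0,0,0,-0.002,0.005,255,0,0,0,0,0,0.01,255,0,0,0,0,0,0.007,255,0,0,0,0,0,0,255,0,0,0,0,0,0,255])

```text
clock: 6.9
eef_pos: [532.0, -85.0, 45.3]
orientation: [-0.2, -3.135, -0.0]
ft_force: [1.4, 0.4, -5.4]
finger_gap: 50.0
```

```bash
python3 go.py 531.6 -82.6 21.5 172.7; python3 - <<'E'
from cell import optics
import cv2
for n,(x,y,w,h) in dict(side=(280,180,80,70)).items():
    c=optics.capture(n)["color"]; cv2.imwrite(f"pics/{n}4.png",cv2.resize(c[y:y+h,x:x+w,::-1],None,fx=8,fy=8,interpolation=cv2.INTER_CUBIC))
E
```

```text
t 6.9 pos [531.9651 -85.0373  45.2607] a 172.70725605048406 gap 49.975689370905535 F [ 1.4162  0.4482 -5.4439]
turn [ 0.0054 -0.0268  0.0073] shift(now axes) [0.0007 0.0024 0.0238] shift(target axes) [0.0007 0.0024 0.0238]
```

View pics/side4.png

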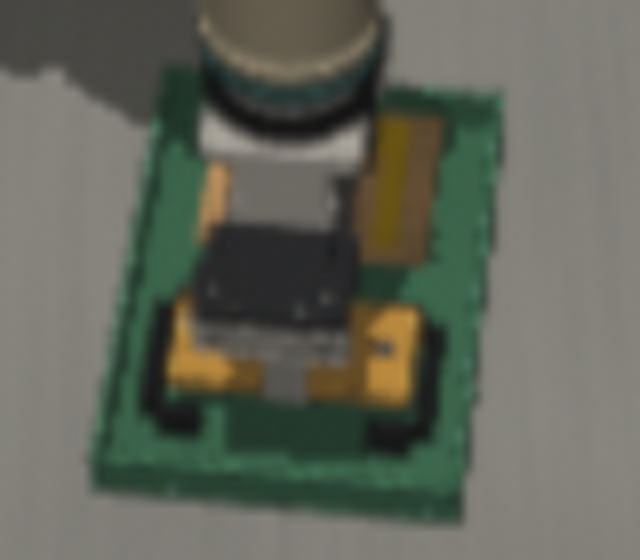

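```bash
for i in 1 2 3; do python3 go.py 531.6 -82.6 21.5 172.7|head -1; done; python3 - <<'E'
from cell import optics
from h import *
np.set_printoptions(suppress=True,precision=1)
d=optics.capture("side");c=d["color"];hsv=cv2.cvtColor(c,cv2.COLOR_RGB2HSV)
yaw=np.radians(-7.3);ex=np.array([np.cos(yaw),np.sin(yaw)]);ey=np.array([-ex[1],ex[0]])
T=np.array([538,-33.])
def tr(p,z): q=onz(d,*p,z)[:2]-T; return np.array([q@ex,q@ey])
for p in [(168,388),(412,405),(175,300),(418,310)]: print("plate",tr((280+p[0]/8-.44,180+p[1]/8-.44),38))
bk=(c.max(2)<45).astype(np.uint8)*255;bk[:217]=0;bk[242:]=0;bk[:,:295]=0;bk[:,340:]=0
for q in cv2.findContours(bk,0,1)[0]:
    if cv2.contourArea(q)>15:
        P=np.array([tr(p[0].astype(float),21) for p in q]);print("blk",cv2.boundingRect(q),P.min(0),P.max(0))
E
```

```text
t 6.95 pos [532.1974 -85.0751  45.5305] a 172.71050693547582 gap 49.77027520203431 F [ 0.3477 -0.1487 -5.6695]
t 6.95 pos [532.1974 -85.0751  45.5305] a 172.71050693547582 gap 49.77027520203431 F [ 0.3477 -0.1487 -5.6695]
t 6.95 pos [532.1974 -85.0751  45.5305] a 172.71050693547582 gap 49.77027520203431 F [ 0.3477 -0.1487 -5.6695]
plate [-51.4 -82.9]
plate [ 59.9 -80. ]
plate [-55.3 -32.2]
plate [ 57.4 -25.3]
blk (325, 221, 10, 16) [ 38.7 -94.9] [ 68.9 -23.9]
blk (298, 218, 7, 16) [-64.5 -92.9] [-38.1 -24.1]
blk (305, 217, 19, 4) [-44.4 -26.3] [22.9 -9.6]
```

Emit:
play_rows(moves=[0,0,0,0.0005,0.0022,0.004,255,0,0,0,0,0,0.006,255,0,0,0,0,0,0.006,255,0,0,0,0,0,0.004,255,0,0,0,0,0,0.0,255,0,0,0,0,0,0,255])

```text
clock: 7.6
eef_pos: [531.8, -82.8, 25.2]
orientation: [-0.199, -3.135, 0.0]
ft_force: [0.1, 0.5, -5.1]
finger_gap: 49.4
```

```bash
python3 go.py 531.6 -82.6 21.5 172.7
```

```text
t 7.6 pos [531.7732 -82.8087  25.2172] a 172.7244451308552 gap 49.3863718392631 F [ 0.1362  0.5441 -5.078 ]
turn [-0.0033 -0.0229  0.0244] shift(now axes) [0.0002 0.0002 0.0037] shift(target axes) [0.0002 0.0002 0.0037]
```

No contact so far. Lowering the last few millimetres.

Emit:
play_rows(moves=[0,0,0,0,0,0.0015,255,0,0,0,0,0,0.001,255,0,0,0,0,0,0.001,255,0,0,0,0,0,0,255])

```text
clock: 8.0
eef_pos: [532.0, -82.8, 22.4]
orientation: [0.199, 3.135, 0.0]
ft_force: [-0.5, 1.1, 1.1]
finger_gap: 49.2
```

Emit:
play_rows(moves=[0,0,0,0,0,0,90,0,0,0,0,0,0,40,0,0,0,0,0,0,0,0,0,0,0,0,0,0,0,0,0,0,0,0,0])

```text
clock: 8.5
eef_pos: [532.0, -82.8, 22.0]
orientation: [0.199, 3.135, -0.0]
ft_force: [0.1, 0.5, -0.3]
finger_gap: 85.8
```

Emit:
play_rows(moves=[0,0,0,0,0,-0.01,0,0,0,0,0,0,-0.03,0,0,0,0,0,0,-0.04,0,0,0,0,0,0,-0.04,0,0,0,0,0,0,-0.04,0,0,0,0,0,0.03,-0.02,0,0,0,0,0,0.04,0,0,0,0,0,0,0.04,0,0,0,0,0,0,0.04,0,0,0,0,0,0,0.04,0,0])

```text
clock: 9.5
eef_pos: [555.9, 107.2, 202.9]
orientation: [0.2, 3.134, 0.0]
ft_force: [0.8, 0.1, -0.6]
finger_gap: 94.0
```

Emit:
play_rows(moves=[0,0,0,0,0.04,0,0,0,0,0,0,0.04,0,0,0,0,0,0,0.04,0,0,0,0,0,0,0.03,0,0])

```text
clock: 9.9
eef_pos: [574.4, 257.8, 202.7]
orientation: [0.196, 3.135, 0.002]
ft_force: [-0.1, 0.0, -0.0]
finger_gap: 94.1
```

```bash
python3 go.py 560 330 120 174.7; python3 - <<'E'
from cell import optics
from h import *
np.set_printoptions(suppress=True,precision=1)
T=np.array([538,-33.]);yaw=np.radians(-7.3);ex=np.array([np.cos(yaw),np.sin(yaw)]);ey=np.array([-ex[1],ex[0]])
for n,(x,y,w,h) in dict(top=(190,150,210,120),side=(260,120,140,130)).items():
    d=optics.capture(n);c=d["color"]; cv2.imwrite(f"pics/{n}5.png",cv2.resize(c[y:y+h,x:x+w,::-1],None,fx=3.8,fy=3.8,interpolation=cv2.INTER_CUBIC))
    hsv=cv2.cvtColor(c,cv2.COLOR_RGB2HSV)
    m=cv2.inRange(hsv,(18,115,60),(32,255,255))
    for q in cv2.findContours(m,0,1)[0]:
        if cv2.contourArea(q)<80: continue
        (cx,cy),s,a=rectz(d,q,15)[0]
        v=np.array([cx,cy])-T
        if np.hypot(*v)<150: print(n,cv2.boundingRect(q),"tray xy",v@ex,v@ey,s,a)
E
```

```text
t 9.9 pos [574.4254 257.7924 202.6946] a 172.86113258635947 gap 94.1235418837858 F [-0.1192  0.0242 -0.0338]
turn [ 0.0851  0.0074 -1.8389] shift(now axes) [0.0233 0.0697 0.0828] shift(target axes) [0.021  0.0706 0.0827]
top (344, 191, 19, 37) tray xy 0.17549679051483072 -48.80811675577485 (49.77534103393555, 109.7092514038086) 83.04591369628906
top (304, 191, 26, 30) tray xy 0.027096161662033325 63.34132642627026 (73.49333190917969, 87.21473693847656) 83.32987976074219
side (301, 219, 32, 14) tray xy 2.789114180684615 -49.24543231203175 (56.62181854248047, 111.83009338378906) 83.15221405029297
side (308, 192, 24, 20) tray xy 0.27044545167872375 69.1723993305773 (91.29585266113281, 86.74996185302734) 82.3323974609375
```

View pics/side5.png

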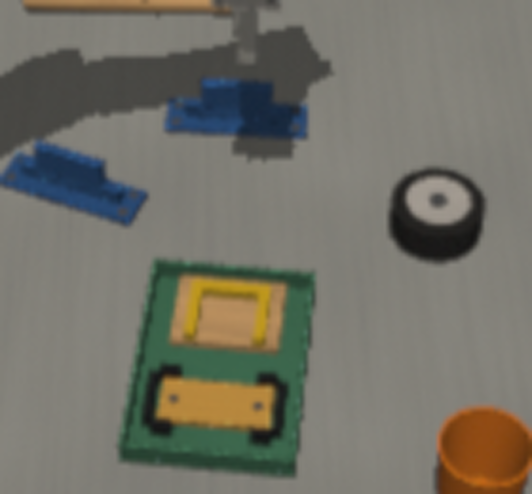

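View pics/top5.png

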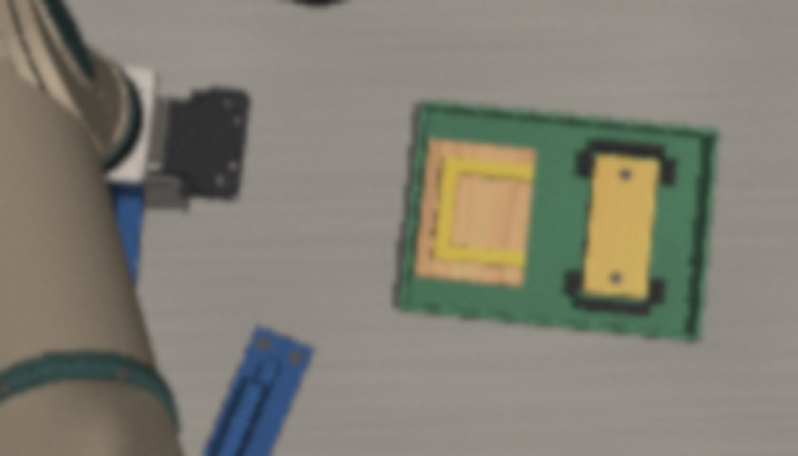

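Both crops show the plate flat and centred between the black stops (tray y about -49, x about 0 to 2.8). Now to the bracket.

Emit:
play_rows(moves=[0,0,-1.8,0,0,0,0,0,0,0,0.01,0.035,0,0,0,0,0,0.011,0.0355,0,0,0,0,0,0,0,0.02,0,0,0,0,0,0,0.035,0,0,0,0,0,0,0.028,0,0,0,0,0,0,0,0,0,0,0,0,0,0,0])

```text
clock: 10.8
eef_pos: [561.4, 325.0, 119.6]
orientation: [0.152, 3.138, -0.001]
ft_force: [0.4, 0.5, 0.1]
finger_gap: 94.2
```

```bash
python3 go.py 560 330 32 174.7; python3 - <<'E'
from cell import optics
import cv2
for n,(x,y,w,h) in dict(side=(270,90,120,90),top=(150,140,160,120)).items():
    c=optics.capture(n)["color"]; cv2.imwrite(f"pics/{n}6.png",cv2.resize(c[y:y+h,x:x+w,::-1],None,fx=5,fy=5,interpolation=cv2.INTER_CUBIC))
E
```

```text
t 10.8 pos [561.3598 325.0215 119.5874] a 174.44664388843074 gap 94.2331909297088 F [0.4158 0.5076 0.1015]
turn [-0.0505  0.0058 -0.2534] shift(now axes) [0.0018 0.0049 0.0876] shift(target axes) [0.0018 0.0048 0.0876]
```

View pics/side6.png

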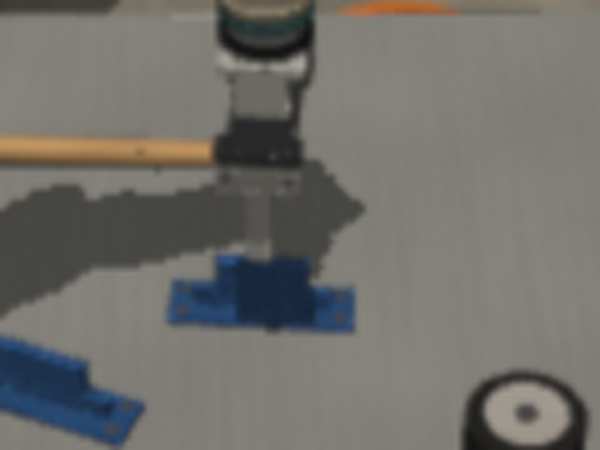

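View pics/top6.png

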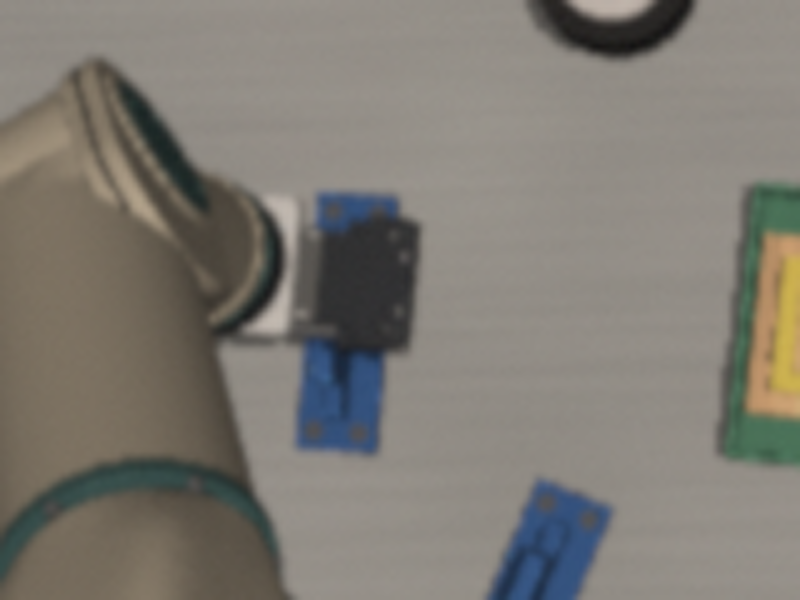

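Crops: the finger (side (258,235)) is over the middle of the rib (217–310), and the second bracket and hammer are clear. Descending and gripping the rib.

Emit:
play_rows(moves=[0,0,-0.25,0.001,0.0045,0.01,0,0,0,0,0,0,0.03,0,0,0,0,0,0,0.025,0,0,0,0,0,0,0.016,0,0,0,0,0,0,0.006,0,0,0,0,0,0,0,0,0,0,0,0,0,0,0])

```text
clock: 11.6
eef_pos: [560.9, 331.8, 33.0]
orientation: [0.143, 3.137, 0.002]
ft_force: [0.5, -0.1, -0.3]
finger_gap: 93.9
```

Emit:
play_rows(moves=[0,0,0,0,0,0,100,0,0,0,0,0,0,160,0,0,0,0,0,0,200,0,0,0,0,0,0,230,0,0,0,0,0,0,255,0,0,0,0,0,0,255,0,0,0,0,0,0,255,0,0,0,0,0,0,255,0,0,0,0,0,0,255])

```text
clock: 12.5
eef_pos: [560.1, 331.3, 31.9]
orientation: [-0.143, -3.138, 0.0]
ft_force: [1.1, -0.5, -0.1]
finger_gap: 25.5
```

```bash
python3 go.py 560 330 32 174.7
```

```text
t 12.5 pos [560.1386 331.2635  31.9164] a 174.7792706734038 gap 25.487481450223573 F [ 1.0651 -0.5264 -0.1132]
turn [-0.0003 -0.0042  0.0793] shift(now axes) [ 0.     -0.0013 -0.0001] shift(target axes) [ 0.     -0.0013 -0.0001]
```

Emit:
play_rows(moves=[0,0,0,0,0,0,255,0,0,0,0,0,0,255,0,0,0,0,0,0,255])

```text
clock: 12.8
eef_pos: [560.0, 329.5, 32.0]
orientation: [-0.144, -3.137, 0.004]
ft_force: [-0.7, -3.4, 3.2]
finger_gap: 11.6
```

Emit:
play_rows(moves=[0,0,0,0,0,-0.01,255,0,0,0,0,0,-0.025,255,0,0,0,0,0,-0.025,255,0,0,0,0,0,-0.02,255,0,0,0,0,0,0,255])

```text
clock: 13.3
eef_pos: [561.9, 333.5, 115.0]
orientation: [0.142, 3.134, 0.007]
ft_force: [0.5, 0.2, -4.5]
finger_gap: 12.0
```

```bash
python3 go.py 538 -33 130 82.7; python3 - <<'E'
from cell import optics
import cv2
for n,(x,y,w,h) in dict(side=(270,90,120,90)).items():
    c=optics.capture(n)["color"]; cv2.imwrite(f"pics/{n}7.png",cv2.resize(c[y:y+h,x:x+w,::-1],None,fx=5,fy=5,interpolation=cv2.INTER_CUBIC))
E
```

```text
t 13.3 pos [561.8724 333.4898 114.992 ] a 174.80904715101383 gap 12.006424573597032 F [ 0.5459  0.2219 -4.5326]
turn [ 0.4307 -0.0213 92.1093] shift(now axes) [-0.0095 -0.3671 -0.0168] shift(target axes) [-0.3666  0.0229 -0.015 ]
```

View pics/side7.png

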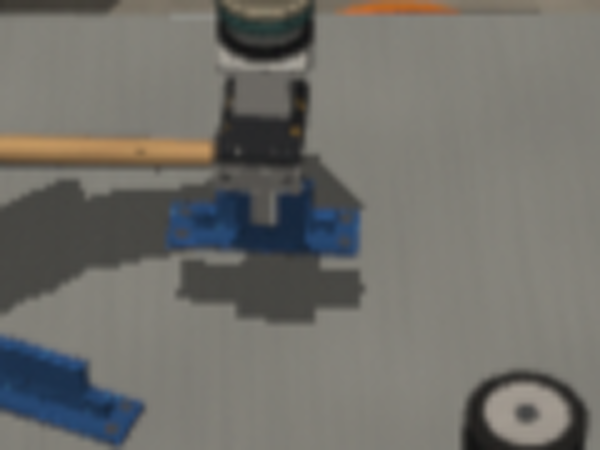

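The bracket is lifted level, with the finger at the rib's middle. Turning 92°, then carrying it to the seat.

Emit:
play_rows(moves=[0,0,5,0,0,-0.01,255,0,0,8.3,0,0,-0.01,255,0,0,8.3,0,0,0,255,0,0,8.3,0,0,0,255,0,0,8.3,0,0,0,255,0,0,8.3,0,0,0,255,0,0,8.3,0,0,0,255,0,0,8.3,0,0,0,255,0,0,8.3,0,0,0,255,0,0,8.3,0,0,0,255])

```text
clock: 14.35
eef_pos: [558.8, 331.3, 129.9]
orientation: [-2.126, -2.311, 0.004]
ft_force: [0.4, 0.1, -3.8]
finger_gap: 11.9
```

Emit:
play_rows(moves=[0,0,8.3,0,0,0,255,0,0,4.1,0,0,0,255,0,0,0,0,0,0,255,0,0,0,0,0,0,255])

```text
clock: 14.75
eef_pos: [559.2, 331.4, 130.6]
orientation: [-2.356, -2.078, 0.003]
ft_force: [-0.3, 0.2, -4.0]
finger_gap: 11.8
```

```bash
python3 go.py 538 -33 130 82.7
```

```text
t 14.75 pos [559.2207 331.3509 130.5635] a 82.81241627527221 gap 11.822085529651178 F [-0.254   0.2443 -3.9557]
turn [-0.1002  0.0724  0.1124] shift(now axes) [-0.3641  0.0245  0.001 ] shift(target axes) [-0.3641  0.0252  0.0006]
```

Emit:
play_rows(moves=[0,0,0,-0.015,0.002,0,255,0,0,0,-0.035,0.002,0,255,0,0,0,-0.04,0.003,0,255,0,0,0,-0.04,0.003,0,255,0,0,0,-0.04,0.003,0,255,0,0,0,-0.04,0.003,0,255,0,0,0,-0.04,0.003,0,255,0,0,0,-0.04,0.003,0,255,0,0,0,-0.04,0.003,0,255,0,0,0,-0.034,0.0,0,255])

```text
clock: 15.75
eef_pos: [538.0, -37.0, 132.4]
orientation: [2.359, 2.072, -0.0]
ft_force: [0.8, 0.4, -4.3]
finger_gap: 11.8
```

Emit:
play_rows(moves=[0,0,0,0,0,0.02,255,0,0,0,0,0,0.03,255,0,0,0,0,0,0.01,255,0,0,0,0,0,0,255,0,0,0,0,0,0,255])

```text
clock: 16.25
eef_pos: [538.9, -33.4, 72.6]
orientation: [2.358, 2.075, 0.001]
ft_force: [0.0, -0.5, -4.3]
finger_gap: 11.7
```

```bash
python3 go.py 538 -33 47 82.7; python3 - <<'E'
from cell import optics
import cv2
for n,(x,y,w,h) in dict(side=(280,160,90,90),top=(270,150,140,110)).items():
    c=optics.capture(n)["color"]; cv2.imwrite(f"pics/{n}8.png",cv2.resize(c[y:y+h,x:x+w,::-1],None,fx=5.4,fy=5.4,interpolation=cv2.INTER_CUBIC))
E
```

```text
t 16.25 pos [538.9284 -33.4285  72.6285] a 82.68613681676213 gap 11.730135560378734 F [ 0.0149 -0.4509 -4.3122]
turn [ 0.0502  0.015  -0.0139] shift(now axes) [ 0.0003 -0.001   0.0256] shift(target axes) [ 0.0003 -0.001   0.0256]
```

View pics/side8.png

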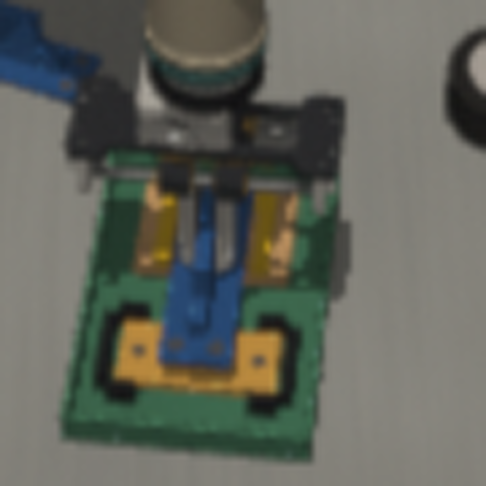

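View pics/top8.png

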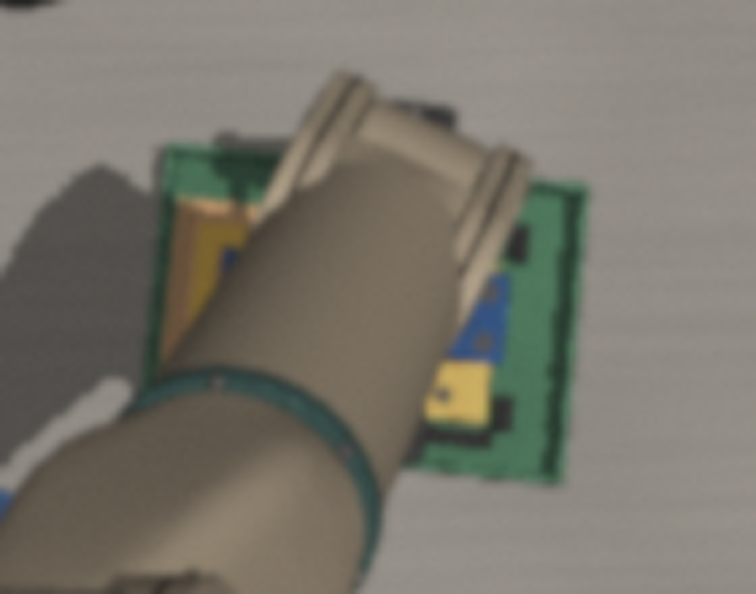

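```bash
python3 - <<'E'
from cell import optics
from h import *
np.set_printoptions(suppress=True,precision=1)
T=np.array([538,-33.]);yaw=np.radians(-7.3);ex=np.array([np.cos(yaw),np.sin(yaw)]);ey=np.array([-ex[1],ex[0]])
d=optics.capture("side");c=d["color"];hsv=cv2.cvtColor(c,cv2.COLOR_RGB2HSV)
m=cv2.inRange(hsv,(100,110,20),(125,255,255));m[:180]=0;m[:,:300]=0;m[:,335:]=0
q=max(cv2.findContours(m,0,1)[0],key=cv2.contourArea);print(cv2.boundingRect(q))
for z in(48.6,40.6):
    P=np.array([(lambda v:(v@ex,v@ey))(onz(d,*p[0].astype(float),z)[:2]-T) for p in q]); print(z,P.min(0),P.max(0))
d=optics.capture("top");c=d["color"];hsv=cv2.cvtColor(c,cv2.COLOR_RGB2HSV)
m=cv2.inRange(hsv,(100,110,20),(125,255,255));m[:,:340]=0;m[:,380:]=0;m[:180]=0;m[225:]=0
q=max(cv2.findContours(m,0,1)[0],key=cv2.contourArea);print(cv2.boundingRect(q))
P=np.array([(lambda v:(v@ex,v@ey))(onz(d,*p[0].astype(float),48.6)[:2]-T) for p in q]); print(P.min(0),P.max(0))
E
```

```text
(304, 324, 31, 33)
48.6 [  17.2 -551. ] [ 111.1 -449.3]
40.6 [  16.5 -548. ] [ 111.  -445.6]
(354, 201, 10, 16)
[-21.7 -77.6] [ 23.4 -52.1]
```

The top view puts the bracket's front edge at about -79 mm (target -80) and x at about +0.9. I'll nudge 1 mm and lower.

Emit:
play_rows(moves=[0,0,0,-0.001,-0.001,0.005,255,0,0,0,0,0,0.008,255,0,0,0,0,0,0.006,255,0,0,0,0,0,0.003,255,0,0,0,0,0,0,255,0,0,0,0,0,0,255])

```text
clock: 17.05
eef_pos: [537.4, -33.9, 49.8]
orientation: [-2.359, -2.075, 0.0]
ft_force: [-0.8, -0.3, -4.7]
finger_gap: 11.7
```

```bash
python3 go.py 538 -34 47 82.7; python3 - <<'E'
from cell import optics
from h import *
np.set_printoptions(suppress=True,precision=1)
T=np.array([538,-33.]);yaw=np.radians(-7.3);ex=np.array([np.cos(yaw),np.sin(yaw)]);ey=np.array([-ex[1],ex[0]])
for n,b in dict(side=(180,250,300,335),top=(180,225,340,380)).items():
    d=optics.capture(n);c=d["color"];hsv=cv2.cvtColor(c,cv2.COLOR_RGB2HSV)
    if n=="side": cv2.imwrite("pics/side9.png",cv2.resize(c[160:250,280:370,::-1],None,fx=6,fy=6,interpolation=cv2.INTER_CUBIC))
    m=cv2.inRange(hsv,(100,110,20),(125,255,255));k=np.zeros_like(m);k[b[0]:b[1],b[2]:b[3]]=1;m*=k
    q=max(cv2.findContours(m,0,1)[0],key=cv2.contourArea)
    P=np.array([(lambda v:(v@ex,v@ey))(onz(d,*p[0].astype(float),26)[:2]-T) for p in q]); F=P[P[:,1]<P[:,1].min()+15]; print(n,F.min(0),F.max(0))
E
```

```text
t 17.05 pos [537.4264 -33.9207  49.7983] a 82.66818008127771 gap 11.663684095742184 F [-0.8493 -0.3101 -4.7245]
turn [-0.0129  0.0057 -0.0318] shift(now axes) [-0.      0.0006  0.0028] shift(target axes) [-0.      0.0006  0.0028]
side [-19.2 -78.6] [ 22.6 -65.4]
top [-23.  -78.5] [ 19.9 -63.7]
```

View pics/side9.png

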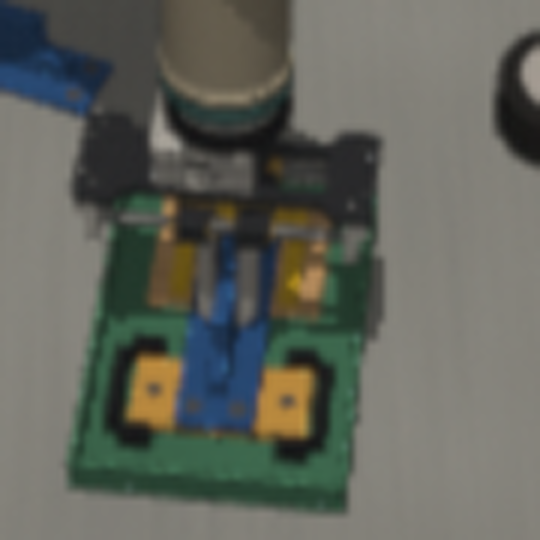

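Foot is centred on the plate (x about 0, front edge about -79 to -80). About 2.8 mm still to lower.

Emit:
play_rows(moves=[0,0,0,0,0,0.0015,255,0,0,0,0,0,0.001,255,0,0,0,0,0,0,255,0,0,0,0,0,0,255])

```text
clock: 17.55
eef_pos: [537.5, -33.8, 47.5]
orientation: [2.359, 2.075, 0.0]
ft_force: [0.6, 0.3, -4.4]
finger_gap: 12.0
```

Emit:
play_rows(moves=[0,0,0,0,0,0.0005,255,0,0,0,0,0,0.0005,255,0,0,0,0,0,0,255])

```text
clock: 17.85
eef_pos: [537.5, -33.9, 46.9]
orientation: [2.359, 2.075, 0.001]
ft_force: [-0.9, -0.5, 1.8]
finger_gap: 11.5
```

Seated: the force went from -4.4 to +1.8 N. Releasing.

Emit:
play_rows(moves=[0,0,0,0,0,0,220,0,0,0,0,0,0,180,0,0,0,0,0,0,140,0,0,0,0,0,0,110,0,0,0,0,0,0,110,0,0,0,0,0,0,110])

```text
clock: 18.45
eef_pos: [537.5, -33.8, 46.4]
orientation: [2.359, 2.075, 0.0]
ft_force: [0.9, -0.9, 0.3]
finger_gap: 50.0
```

Emit:
play_rows(moves=[0,0,0,0,0,-0.005,110,0,0,0,0,0,-0.02,110,0,0,0,0,0,-0.035,110,0,0,0,0,0,-0.04,110,0,0,0,0,0,-0.04,110,0,0,0,0.03,0,-0.02,110,0,0,0,0.04,0,0,110,0,0,0,0.04,0,0,110,0,0,0,0.04,0,0,110,0,0,0,0.04,0,0,110])

```text
clock: 19.45
eef_pos: [561.6, 156.3, 207.0]
orientation: [2.359, 2.075, 0.001]
ft_force: [0.2, 0.1, 0.4]
finger_gap: 53.8
```

Emit:
play_rows(moves=[0,0,0,0.04,0,0,110,0,0,0,0.04,0,0,110,0,0,0,0,0,0,110])

```text
clock: 19.75
eef_pos: [570.9, 242.0, 205.9]
orientation: [-2.346, -2.084, -0.004]
ft_force: [-0.3, 0.6, -0.2]
finger_gap: 53.3
```

```bash
python3 - <<'E'
from cell import optics,bot
from h import *
np.set_printoptions(suppress=True,precision=1)
print(bot.get_obs()["eef_pos"],bot.get_obs()["ft_force"])
T=np.array([538,-33.]);yaw=np.radians(-7.3);ex=np.array([np.cos(yaw),np.sin(yaw)]);ey=np.array([-ex[1],ex[0]])
for n,(x,y,w,h) in dict(side=(280,160,90,90),top=(280,150,110,100)).items():
    d=optics.capture(n);c=d["color"];hsv=cv2.cvtColor(c,cv2.COLOR_RGB2HSV)
    cv2.imwrite(f"pics/{n}10.png",cv2.resize(c[y:y+h,x:x+w,::-1],None,fx=6,fy=6,interpolation=cv2.INTER_CUBIC))
    m=cv2.inRange(hsv,(100,110,20),(125,255,255));k=np.zeros_like(m);k[180:250,295:380]=1;m*=k
    q=max(cv2.findContours(m,0,1)[0],key=cv2.contourArea)
    (cx,cy),s,a=rectz(d,q,23)[0]; v=np.array([cx,cy])-T
    print(n,"seat xy",v@ex,v@ey,s,a)
    m=cv2.inRange(hsv,(18,115,60),(32,255,255));m*=k
    for q in cv2.findContours(m,0,1)[0]:
        P=np.array([(lambda v:(v@ex,v@ey))(onz(d,*p[0].astype(float),15)[:2]-T) for p in q])
        if len(q)>8: print("  yel",P.min(0),P.max(0))
E
```

```text
[570.9 242.  205.9] [-0.3  0.6 -0.2]
side seat xy 1.946323986581766 -0.02742665740866352 (161.45159912109375, 49.14684295654297) 79.93013763427734
  yel [ 28.5 -74.7] [ 58.5 -20.5]
  yel [-53.2 -77.6] [-26.  -21.2]
  yel [-43.7  25.3] [ 43.8 115. ]
top seat xy -1.6851981624336234 -1.0046514553644352 (154.88125610351562, 49.106285095214844) 82.79310607910156
  yel [-54.9 -72.5] [-28.3 -24.9]
  yel [ 26.8 -73.5] [ 55.  -23.6]
  yel [-43.7  26.2] [ 43.3 100. ]
```

View pics/side10.png

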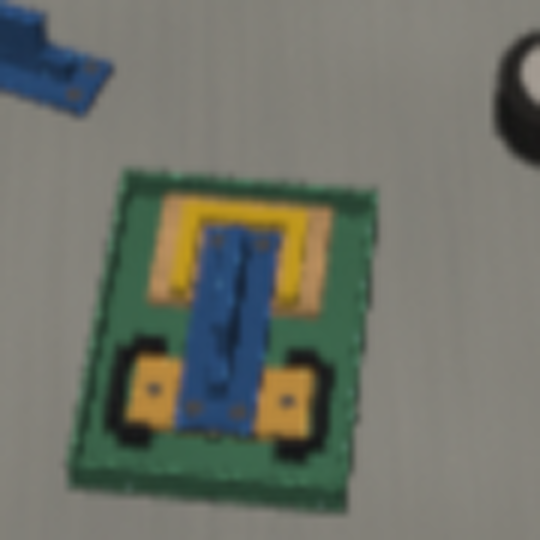

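View pics/top10.png

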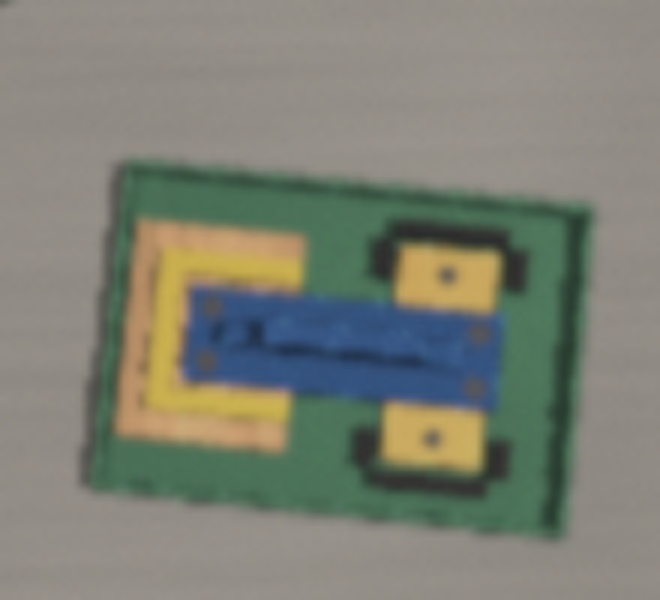

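Both views show the bracket in the pocket and on the plate, straight, within about 2 mm of the seat. The plate is still in its nest. Handing in.

```bash
python3 -c "
from cell import job_done
print(job_done())"
```

```text
the job is handed in; nothing more can be done
None
```

The kit tray is made up and handed in at about 20 s of the 69 s allowed; the hand-in gives no verdict. The leftmost brass plate lies in the black-cornered nest. The leftmost blue bracket stands across it, with its other end in the yellow pocket.

- **Setting down:** I lowered each part until the wrist force showed contact, then let go and moved the arm clear. Neither part was dropped.
- **Plate check:** after release the plate's centre was within about 1.5 mm of the nest. The side view showed x about 2.8 mm off, but that view ran 2–3 mm in x from the top view throughout. In the last pictures the plate had not moved.
- **Bracket check:** its centre read (-1.7, -1.0) mm from the seat in the top view and (+1.9, 0.0) mm in the side view. Its angle was within 1–3° of straight.
- **Level:** I judged this from the pictures and from the tool height at contact (46.9 mm against 47 expected); I did not measure it separately.
- **Other objects:** I planned paths clear of the wheel, cup, hammer, tape and look-alikes and saw no contact with them. I did not measure their positions again at the end.

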